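# Zero a coffee grinder and set it five clicks open

### The job

The coffee grinder has been taken apart for cleaning, so the red mark on its ring means nothing now: turn the black adjusting ring on top clockwise (seen from above) until you feel the burrs just touch, without forcing them together, then back it off exactly five clicks. Then seat the bean hopper fully home and upright in the throat without ramming it, leave the ring at five clicks, and leave the other things on the worktop where they are.

Things in the scene. Friction and masses are not known exactly. Their poses are not given: they have to be found in the camera images.
- grinder: Electric burr coffee grinder, fixed: brushed steel box 124 x 110 x 99 mm on rubber feet, above it a black round head with a flat deck (90 mm across, z = 130 mm); dark grounds drawer in the front (-x) face. Origin: centre of the underside, on the axis of ring and throat; z up.
- ring_grip (a point): On the grinder's axis, level with the top of the black ribbed adjusting ring, 160 mm above the worktop; fixed to the grinder, does not turn with the ring. The ring is 58 mm across, 26 mm high (z 134 to 160 mm), bore 47 mm, about this axis. Grip it from above across any diameter. Clockwise from above closes the burrs. Its red mark may point anywhere at any setting.
- ring_foot (a point): On the axis at the ring's lower edge, 4 mm above the deck; fixed. The ring has 24 detents a turn: 15 degrees a click; just past each click it resists with about 0.2 N m, which then flips to push it on into the next. Let go, it settles in the nearest click. It starts 3 to 7 clicks open. Zero, where the burrs touch, is itself a detent; the five clicks count from it.
- burr_face (a point): Lower face of the moving burr, hidden inside, on the axis. 100.00 mm above the grinder's underside when the burrs just touch, 0.04 mm more for each click that the ring is open (100.20 mm at five clicks): far finer than the readings. It does not turn with the ring.
- burr_seat (a point): Spring seat of the fixed burr, hidden inside, on the axis, 95.0 mm above the underside at rest. At zero the ring stops: torque steps up to 0.45 N m, then climbs 2.2 N m per rad as the seat gives, 0.087 mm a degree. At 94.35 mm (ring 7.5 degrees past zero, about 0.7 N m) the burrs are forced and damaged. Let go, the ring springs back to zero.
- throat (a point): Centre of the mouth of the aluminium throat collar that stands inside the ring, 163 mm above the worktop, 3 mm above the ring's top: bore 35 mm, outside 41 mm, floor 25 mm below the mouth. Fixed to the grinder, z up.
- hopper: Bean hopper, about 0.12 kg, loose, standing upright on its spigot: smoky clear cup, open top, 62 mm across from 43 to 80 mm above its underside (black rim), tapering to a black flange 45 mm across (18 to 23 mm) and a solid spigot 31 mm across, 18 mm long, chamfered foot. Origin: centre of the spigot's underside, z up. Seated, the flange rests on the collar's mouth: origin 18 mm below throat.
- ramekin_tan: Bystander: white ramekin with tan filling, 57 mm across, 33 mm high; origin under its centre. It and the hopper may have swapped places.
- ramekin_dark: Bystander: white ramekin with dark brown filling, 53 mm across, 31 mm high; origin under its centre.
- timer: Bystander: red and white wind-up kitchen timer, 62 mm across, 56 mm high; origin under its centre.
- measure: Bystander: small steel measuring cup with handle, 57 x 129 x 28 mm; origin under its middle.
- teaspoon: Bystander: steel teaspoon, 130 mm long, 11 mm high; origin under its middle.
Mind the look-alikes: they are no part of the job. What is shaped like the hopper but green or pink is not meant.

How it is judged:
On the way, in this order (a step that is already met when the one before it is completed fails the run):
1. the ring has been turned clockwise to zero: the burrs touch (z of burr_face in the frame of grinder below 0.100006 m), for 0.1 s.
2. the ring has been backed off to five clicks (half a click either way) (z of burr_face in the frame of grinder between 0.10018 and 0.10022 m), for 0.3 s.
3. the hopper is seated in the throat, with the ring still at five clicks (all of step 2 and horizontal distance between hopper and throat below 0.0045 m and z of hopper in the frame of throat between -0.0205 and -0.0155 m and angle between hopper's own z axis and vertical below 0.07 rad), for 0.2 s.
At the end, for the whole second after the job is handed in: The burr face stands five clicks (4.5 to 5.5, that is 0.18 to 0.22 mm) above touching; the hopper stands in the throat, let go and at rest, its origin within 4.5 mm of the axis and 15.5 to 20.5 mm below the throat's mouth (18 mm when flush), tilted less than 0.07 rad (all of step 3 and linear speed of hopper below 0.01 m/s and contact force between the fingers and hopper below 0.1 N and contact force between the fingers and grinder below 0.1 N).
It fails at once if the burrs are forced together: the ring is driven 7.5 degrees past zero, with about 0.7 N m (z of burr_seat in the frame of grinder below 0.09435 m).
It fails at once if the hopper is rammed into or dropped onto the grinder (over 40 N) (contact force between hopper and grinder above 40 N).
It fails at once if the hopper is knocked over (angle between hopper's own z axis and vertical above 0.7 rad).
It fails at once if another thing on the worktop is shifted by more than 30 mm (distance of any of ramekin_tan, ramekin_dark, timer, measure, teaspoon from where it was at the start of the episode above 0.03 m).
It also fails if it takes over 72 s, if anything falls off the work surface, if the arm or the gripper's body presses on something with over 40 N, if the wrist force passes 120 N, or if a joint passes its speed limit or range.

### The arm

A 6-joint arm with a two-finger parallel gripper is mounted at the origin on a cart in front of the work surface, level with it; the furniture and walls round the work are solid. World frame = base frame: x ahead of the robot, y to its left, z up, the work surface at z = 0. Lengths are in m, angles in rad, forces in N, time in s.
With the tool pointing down it reaches from about 0.25 to 0.775 m from the base axis. Payload 4 kg.
Tool frame: the origin (TCP) lies at the very end of the fingers, on their centre line; the grasp point (between the pads) lies 19 mm behind it; z points along the fingers, y is the line along which they close (so a half turn about z gives the same grasp; the last joint's range is limited). The gripper opens to 94 mm and grips with 3 to 60 N. Pads are 16 mm wide; open, the fingers measure 119 mm over their backs; the gripper's body (75 mm by 177 mm) begins 78 mm behind the grasp point.
Start: joints at [1.215, 0.087, 1.371, -0, 1.684, -0.103], TCP at [0.138, 0.533, 0.206] pointing down, gripper open.
Joint ranges: [-3.1, 3.1], [-0.76, 2.03], [0.27, 2.55], [-1.08, 4.22], [0.17, 2.65], [-2.57, 2.57]. Speed limits (rad/s): [2.79, 2.79, 3.14, 3.14, 3.14, 3.14].

### API

Orientations are given as [roll, pitch, yaw] about the fixed x, y, z axes, in that order (R = Rz(yaw) Ry(pitch) Rx(roll)).
In Python, from bench import robot gives the robot as it stands. The module is installed in compiled form; this text tells all that it offers.
- The arm moves only by the tool move_arm, never from a script. Its argument "deltas" is one flat list of numbers, 7 for each row, row after row: the turn, a rotation vector about the tool's x, y, z in rad, then the shift along the tool's x, y, z in cm, then the closure, from -1 (fully open) to 1 (shut). A call has 1 to 8 rows; each row is the pose to reach, as a shift and turn from the pose commanded when the call began, along the tool's axes at that moment; what a row does not reach only later rows make up. A row lasts 1/10 s, in which the tool goes at most 50 mm and 8.59 degrees, less where a joint would pass 70% of its speed; a pose out of reach is approached as far as the arm can. A call with a gripper value outside its range is refused whole. The fingers move at their own pace and stop on an object; the grip force is fixed at half the most. Time passes only in rows, so rows that repeat a pose let the fingers close. It gives the time, the measured TCP pose, the force, the opening and the grip force at its end, in the units of the state.
- robot.get_obs(): the state, without advancing time (a new reading comes with each control period).
- robot.snapshot(name): name is "scene" or "top"; returns a dict with "image" (480x640x3 uint8, red, green, blue), "depth" (480x640 float32, m along the optical axis (not along the pixel's ray), 0 where there is no reading), "fov_y" (degrees; the focal length in pixels is half the picture's height over the tangent of half this angle, whatever the lens; pixels are square), "cx", "cy" (the principal point, pixels), "origin" and "orientation" of the camera in the world. Camera axes: x right, y up, looking along -z (the intrinsics and any distortion apply to the point x, -y, -z); pixel columns grow to the right and rows downward; lengths in m; the calibration is good to about 2 mm. A picture is of the moment at which its call begins.
- robot.close_job(): hands the job in; it is judged then, once.
The state is a dict: "time": time; "joint_positions": joint angles; "qvel": joint speeds; "joint_torque": joint torques, N m; "tool_pos": TCP position; "ee_rot": TCP orientation; "wrist_force": force on the tool from outside, world axes, zero at the start; "wrist_torque": the same for the moment, N m; "width": finger opening in m; "finger_force": force on a finger pad.
Only numpy, scipy, OpenCV 4.12 (cv2) and the standard library are available. Lean on these libraries where they do the work, as an engineer would, in place of code of your own. Each camera call takes 0.05 s, during which the arm holds its last target. There are 200 camera calls.

## Working session

There is one attempt and no reset: what is moved stays moved. The work goes in short steps, Python scripts to look and compute and a tool call to move; the robot and the scene stay as the last step left them, time stands still between calls to the robot, and variables do not carry over. Pictures are saved under pics/ and viewed, at most 10 in all, crops included, and the job is handed in when it is done.

Besides the shell and the picture viewer there is one more tool, called after "Request:" as name(argument=value, ...) on one line, values as JSON. move_arm: Moves the arm, as the interface text tells. Its arguments: {"type":"object","properties":{"deltas":{"type":"array","items":{"type":"number"}}},"required":["deltas"]}

```bash
mkdir -p pics; cat > h.py <<'E'
import numpy as np, cv2
from scipy.spatial.transform import Rotation as R
from bench import robot
def snap(n):
    return robot.snapshot(n)
def cloud(s):
    f=240/np.tan(np.radians(s['fov_y'])/2); d=s['depth']
    v,u=np.mgrid[:480,:640]
    p=np.stack([(u-s['cx'])*d/f,-(v-s['cy'])*d/f,-d],-1)
    o=np.array(s['orientation']); M=o if o.shape==(3,3) else R.from_euler('xyz',o).as_matrix()
    w=p@M.T+np.array(s['origin']); w[d==0]=np.nan
    return w
def st():
    o=robot.get_obs()
    for k in ['time','joint_positions','tool_pos','ee_rot','wrist_force','wrist_torque','width','finger_force']: print(k,np.round(o[k],4))
E
python3 - <<'E'
from h import *
for n in ['scene','top']:
    s=snap(n); cv2.imwrite(f'pics/{n}0.png',s['image'][:,:,::-1]); np.savez(f'{n}0.npz',w=cloud(s),im=s['image'])
    print({k:v for k,v in s.items() if k not in('image','depth')})
st()
E
```

```text
{'fov_y': 56.22893481543946, 'cx': 315.57851741914016, 'cy': 244.46344434333184, 'origin': array([-0.36793112,  0.04618338,  1.03034182]), 'orientation': array([ 7.56454313e-01,  5.57794854e-04, -1.54830800e+00])}
{'fov_y': 51.0894262308571, 'cx': 325.7428273725655, 'cy': 234.14703165521013, 'origin': array([0.33083872, 0.04149213, 1.27007659]), 'orientation': array([ 0.14587071,  0.02485314, -1.56061029])}
time 0.1
joint_positions [ 1.2149  0.0879  1.3721  0.      1.6836 -0.1031]
tool_pos [0.1374 0.532  0.2044]
ee_rot [-3.1396e+00 -2.0000e-04  2.8888e+00]
wrist_force [-0.5573 -1.0685  0.2741]
wrist_torque [-0.0384  0.0073 -0.0207]
width 0.0938
finger_force 0.0
```

View pics/scene0.png

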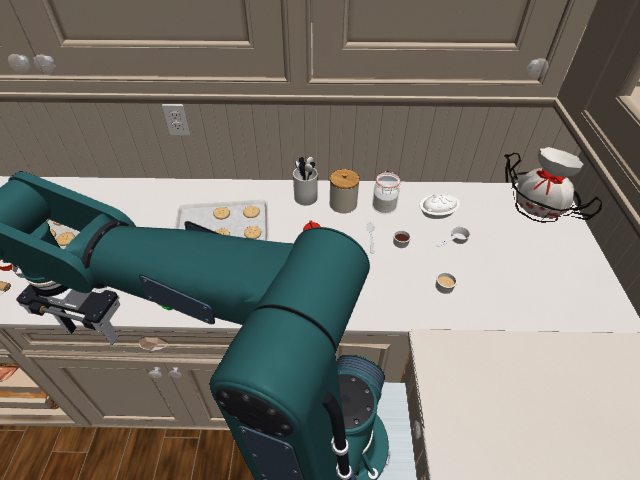

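View pics/top0.png

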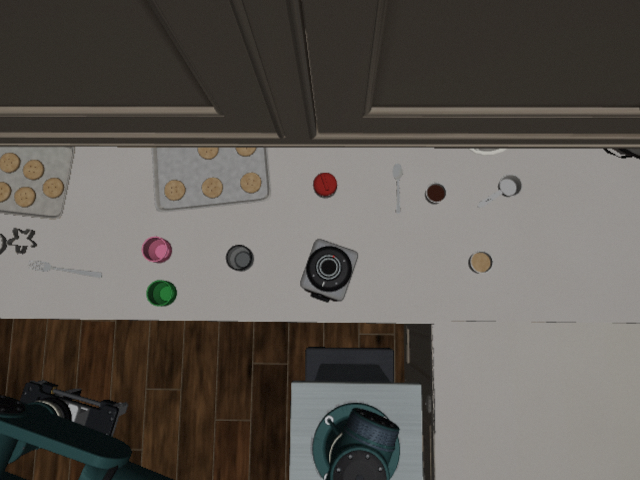

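The top view shows the grinder at (329,267). Three things are shaped like the hopper: smoky grey at (240,258), pink at (157,250) and green at (162,293). The smoky grey one fits the description, so I'll confirm it in a crop and measure.

```bash
python3 - <<'E'
from h import *
z=np.load('top0.npz'); w,im=z['w'],z['im']
c=im[215:315,215:365,::-1]; cv2.imwrite('pics/crop.png',cv2.resize(c,None,fx=5,fy=5,interpolation=cv2.INTER_CUBIC))
def reg(n,u0,u1,v0,v1,z0,z1):
    p=w[v0:v1,u0:u1].reshape(-1,3); p=p[(p[:,2]>z0)&(p[:,2]<z1)]
    (c,r)=cv2.minEnclosingCircle(p[:,:2].astype(np.float32)); print(n,len(p),'mean',p.mean(0).round(4),'circ',np.round(c,4),round(r,4), 'zmed',np.median(p[:,2]).round(4))
reg('hopper rim',215,268,235,285,.07,.09)
reg('hopper all',215,268,235,285,.01,.09)
reg('ring top',290,370,225,310,.155,.1615)
reg('collar',290,370,225,310,.1615,.17)
reg('deck',290,370,225,310,.125,.134)
reg('box',290,370,225,310,.09,.12)
reg('table',380,420,240,300,-.02,.02)
p=w[225:310,290:370].reshape(-1,3);p=p[(p[:,2]>.09)&(p[:,2]<.12)]
print(cv2.minAreaRect((p[:,:2]*1000).astype(np.float32)))
reg('timer',305,345,165,205,.02,.07)
E
```

```text
hopper rim 139 mean [0.4478 0.2816 0.079 ] circ [0.448  0.2814] 0.0319 zmed 0.0798
hopper all 585 mean [0.4495 0.2855 0.0469] circ [0.448  0.2814] 0.0319 zmed 0.0397
ring top 170 mean [0.419  0.0642 0.1591] circ [0.4201 0.0651] 0.0297 zmed 0.1595
collar 112 mean [0.4207 0.066  0.1634] circ [0.4199 0.0649] 0.0276 zmed 0.1631
deck 802 mean [0.418  0.0647 0.13  ] circ [0.4202 0.0647] 0.0491 zmed 0.1301
box 867 mean [0.4136 0.064  0.1005] circ [0.4191 0.0654] 0.0762 zmed 0.0981
table 2395 mean [ 0.4285 -0.1119  0.0009] circ [ 0.4288 -0.1123] 0.0899 zmed 0.0009
((418.5509033203125, 65.8451156616211), (108.49737548828125, 125.49710083007812), 71.75912475585938)
timer 463 mean [0.6366 0.0784 0.0429] circ [0.6399 0.0793] 0.0308 zmed 0.043
```

View pics/crop.png

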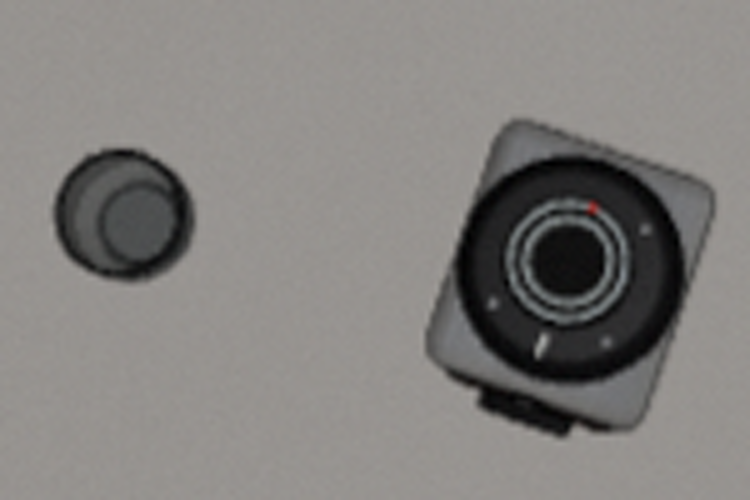

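The crop confirms the smoky grey hopper at (125,215), standing clear of the others, and the grinder's ring with its red mark at (593,208). The measured heights and diameters match the data, giving the axis at (0.420, 0.065) and the hopper at (0.448, 0.2815). Next I go above the ring.

```bash
cat >> h.py <<'E'
def to(x,y,z,yaw=None):
    o=robot.get_obs(); M=R.from_euler('xyz',o['ee_rot'])
    print('shift cm',(M.inv().apply(np.array([x,y,z])-o['tool_pos'])*100).round(2))
    if yaw is not None:
        T=R.from_euler('xyz',[np.pi,0,yaw]); print('turn',(M.inv()*T).as_rotvec().round(4))
E
python3 -c "
from h import *
to(.42,.065,.215)"
```

```text
shift cm [-39.04 -38.15  -0.99]
```

Request:
move_arm(deltas=[0, 0, 0, -5, -5, -1, -1, 0, 0, 0, -39, -38.2, -1, -1, 0, 0, 0, -39, -38.2, -1, -1, 0, 0, 0, -39, -38.2, -1, -1, 0, 0, 0, -39, -38.2, -1, -1, 0, 0, 0, -39, -38.2, -1, -1, 0, 0, 0, -39, -38.2, -1, -1, 0, 0, 0, -39, -38.2, -1, -1])

```text
time: 0.9
tool_pos: [0.3442, 0.1885, 0.2143]
ee_rot: [3.141, 0.0, 2.889]
wrist_force: [0.5, 0.4, 0.1]
width: 0.0944
finger_force: 0.0
```

```bash
python3 -c "
from h import *
to(.42,.065,.215,2.889)"
```

```text
shift cm [-10.43 -10.07  -0.07]
turn [0.0002 0.0001 0.0002]
```

Request:
move_arm(deltas=[0, 0, 0, -3, -3, 0, -1, 0, 0, 0, -6, -6, 0, -1, 0, 0, 0, -9, -8.7, 0, -1, 0, 0, 0, -9, -8.7, 0, -1, 0, 0, 0, -9, -8.7, 0, -1])

```text
time: 1.4
tool_pos: [0.409, 0.0831, 0.214]
ee_rot: [3.142, -0.002, 2.886]
wrist_force: [-0.4, 0.9, -0.1]
width: 0.094
finger_force: 0.0
```

```bash
python3 -c "
from h import *
st()
to(.42,.065,.137,2.889)"
```

```text
time 1.4
joint_positions [ 6.4000e-02 -2.1320e-01  1.6379e+00  6.0000e-04  1.7187e+00 -1.2516e+00]
tool_pos [0.409  0.0831 0.214 ]
ee_rot [ 3.1415e+00 -1.8000e-03  2.8865e+00]
wrist_force [-0.357   0.9097 -0.0754]
wrist_torque [ 0.0652 -0.0603 -0.0441]
width 0.094
finger_force 0.0
shift cm [-1.53 -1.48  7.69]
turn [ 0.0001 -0.0018 -0.0025]
```

Request:
move_arm(deltas=[0, 0, 0, -1.5, -1.5, 2, -1, 0, 0, 0, -1.5, -1.5, 4, -1, 0, 0, 0, -1.5, -1.5, 4, -1, 0, 0, 0, -1.5, -1.5, 4, -1])

```text
time: 1.8
tool_pos: [0.4193, 0.0665, 0.1746]
ee_rot: [3.141, -0.001, 2.891]
wrist_force: [-0.2, -0.0, 0.0]
width: 0.0938
finger_force: 0.0
```

```bash
python3 - <<'E'
from h import *
s=snap('top'); cv2.imwrite('pics/t1.png',cv2.resize(s['image'][200:330,240:420,::-1],None,fx=4,fy=4))
st(); to(.42,.065,.137,2.889)
E
```

```text
time 1.85
joint_positions [ 2.3100e-02 -1.8910e-01  1.6938e+00  3.0000e-04  1.6358e+00 -1.2969e+00]
tool_pos [0.4199 0.0664 0.1755]
ee_rot [3.1410e+00 9.0000e-04 2.8908e+00]
wrist_force [-0.4901  0.8806 -0.1935]
wrist_torque [ 0.0246 -0.0271  0.0059]
width 0.094
finger_force 0.0
shift cm [-0.04 -0.14  3.85]
turn [0.0006 0.0009 0.0018]
```

Now down, then close.

Request:
move_arm(deltas=[0, 0, 0, 0, -0.15, 2, -1, 0, 0, 0, 0, -0.15, 3.8, -1, 0, 0, 0, 0, -0.15, 3.8, -1, 0, 0, 0, 0, -0.15, 3.8, 1, 0, 0, 0, 0, -0.15, 3.8, 1, 0, 0, 0, 0, -0.15, 3.8, 1, 0, 0, 0, 0, -0.15, 3.8, 1, 0, 0, 0, 0, -0.15, 3.8, 1])

```text
time: 2.65
tool_pos: [0.4209, 0.0669, 0.1376]
ee_rot: [3.133, 0.002, 2.89]
wrist_force: [3.0, 8.8, 0.4]
width: 0.058
finger_force: 30.4
```

```bash
python3 -c "
from h import *
st()"
```

```text
time 2.65
joint_positions [ 0.0184 -0.1743  1.7569  0.0073  1.5551 -1.3006]
tool_pos [0.4209 0.0669 0.1376]
ee_rot [3.1335e+00 1.8000e-03 2.8897e+00]
wrist_force [3.0464 8.7657 0.3578]
wrist_torque [ 1.4191 -0.353   0.0382]
width 0.058
finger_force 30.3877
```

Request:
move_arm(deltas=[0, 0, 0, 0, 0.2, 0, 1, 0, 0, 0, 0, 0.2, 0, 1, 0, 0, 0.13, 0, 0.2, 0, 1, 0, 0, 0.26, 0, 0.2, 0, 1, 0, 0, 0.39, 0, 0.2, 0, 1, 0, 0, 0.52, 0, 0.2, 0, 1, 0, 0, 0.52, 0, 0.2, 0, 1])

```text
time: 3.35
tool_pos: [0.4209, 0.0668, 0.1375]
ee_rot: [3.138, 0.0, 2.369]
wrist_force: [0.9, 5.5, 4.0]
width: 0.0577
finger_force: 30.0
```

```bash
cat >> h.py <<'E'
def r():
    o=robot.get_obs(); print('yaw deg cw from start',np.degrees((2.8897-o['ee_rot'][2])%(2*np.pi)).round(2),'F',o['wrist_force'].round(2),'T',o['wrist_torque'].round(3),'q6',o['joint_positions'][5].round(3),o['tool_pos'].round(4),o['time'],o['width'])
E
python3 -c "
from h import *
r()"
```

```text
yaw deg cw from start 29.82 F [0.91 5.54 4.02] T [ 0.937 -0.148 -0.045] q6 -0.776 [0.4209 0.0668 0.1375] 3.35 0.05768427843915703
```

Request:
move_arm(deltas=[0, 0, 0.1, 0.07, 0.07, 0, 1, 0, 0, 0.2, 0.07, 0.07, 0, 1, 0, 0, 0.26, 0.07, 0.07, 0, 1, 0, 0, 0.33, 0.07, 0.07, 0, 1, 0, 0, 0.33, 0.07, 0.07, 0, 1])

```text
time: 3.85
tool_pos: [0.4208, 0.0668, 0.1375]
ee_rot: [3.14, 0.001, 2.041]
wrist_force: [1.8, 3.0, 5.1]
width: 0.0574
finger_force: 30.0
```

```bash
python3 -c "
from h import *
r()"
```

```text
yaw deg cw from start 48.64 F [1.82 3.02 5.15] T [ 0.413 -0.085 -0.188] q6 -0.446 [0.4208 0.0668 0.1375] 3.85 0.057434376820653894
```

Request:
move_arm(deltas=[0, 0, 0.04, 0, 0.05, 0, 1, 0, 0, 0.04, 0, 0.05, 0, 1])

```text
time: 4.05
tool_pos: [0.4208, 0.0668, 0.1375]
ee_rot: [3.141, 0.001, 2.001]
wrist_force: [0.3, 1.1, 6.0]
width: 0.0579
finger_force: 30.0
```

```bash
python3 -c "
from h import *
r()"
```

```text
yaw deg cw from start 50.91 F [0.31 1.07 5.96] T [ 0.268  0.095 -0.222] q6 -0.406 [0.4208 0.0668 0.1375] 4.05 0.057885087885815444
```

Request:
move_arm(deltas=[0, 0, 0.04, 0, 0, -0.05, 1, 0, 0, 0.04, 0, 0, -0.05, 1])

```text
time: 4.25
tool_pos: [0.4208, 0.0668, 0.1375]
ee_rot: [3.141, 0.001, 1.961]
wrist_force: [0.6, 1.7, 5.1]
width: 0.0576
finger_force: 30.0
```

```bash
python3 -c "
from h import *
r()"
```

```text
yaw deg cw from start 53.19 F [0.64 1.71 5.1 ] T [ 0.247 -0.012 -0.092] q6 -0.366 [0.4208 0.0668 0.1375] 4.25 0.05759707233729942
```

Request:
move_arm(deltas=[0, 0, 0.04, 0, 0, 0, 1, 0, 0, 0.04, 0, 0, 0, 1])

```text
time: 4.45
tool_pos: [0.4207, 0.0668, 0.1375]
ee_rot: [3.141, 0.001, 1.921]
wrist_force: [0.6, 1.2, 4.9]
width: 0.058
finger_force: 30.0
```

```bash
python3 -c "
from h import *
r()"
```

```text
yaw deg cw from start 55.47 F [0.61 1.16 4.93] T [0.169 0.029 0.086] q6 -0.326 [0.4207 0.0668 0.1375] 4.45 0.05796268236107321
```

Request:
move_arm(deltas=[0, 0, 0.04, 0, 0, 0, 1, 0, 0, 0.04, 0, 0, 0, 1])

```text
time: 4.65
tool_pos: [0.4207, 0.0668, 0.1375]
ee_rot: [3.141, 0.001, 1.881]
wrist_force: [0.4, 0.7, 4.8]
width: 0.0579
finger_force: 30.0
```

```bash
python3 -c "
from h import *
r()"
```

```text
yaw deg cw from start 57.8 F [0.38 0.74 4.79] T [0.166 0.057 0.02 ] q6 -0.285 [0.4207 0.0668 0.1375] 4.65 0.057924368309332785
```

```bash
cat >> h.py <<'E'
def ra(n=4):
    T=[];A=[]
    for i in range(n):
        robot.snapshot('top'); o=robot.get_obs(); T.append(o['wrist_torque']);A.append(o['ee_rot'][2])
    T=np.array(T); print('cw',np.degrees((2.8897-np.unwrap(A).mean())%(2*np.pi)).round(2),'Tz',T[:,2].round(3),T[:,2].mean().round(3),o['wrist_force'].round(1),o['time'])
E
python3 -c "
from h import *
ra()"
```

```text
cw 57.77 Tz [0.045 0.048 0.038 0.033] 0.041 [0.4 1.3 5.1] 4.85
```

Request:
move_arm(deltas=[0, 0, 0.04, 0, 0, 0, 1, 0, 0, 0.04, 0, 0, 0, 1])

```text
time: 5.05
tool_pos: [0.4207, 0.0668, 0.1375]
ee_rot: [3.141, 0.001, 1.841]
wrist_force: [0.4, 1.0, 4.6]
width: 0.0575
finger_force: 30.0
```

```bash
python3 -c "
from h import *
ra()"
```

```text
cw 60.08 Tz [-0.051 -0.089 -0.041 -0.065] -0.062 [-0.3  1.6  4.7] 5.25
```

Request:
move_arm(deltas=[0, 0, 0.04, 0, 0, 0, 1, 0, 0, 0.04, 0, 0, 0, 1])

```text
time: 5.45
tool_pos: [0.4207, 0.0668, 0.1375]
ee_rot: [3.141, 0.001, 1.801]
wrist_force: [0.8, 1.4, 5.1]
width: 0.0577
finger_force: 30.0
```

```bash
python3 -c "
from h import *
ra()"
```

```text
cw 62.36 Tz [-0.064 -0.074  0.01  -0.052] -0.045 [0.6 1.3 5.3] 5.65
```

Request:
move_arm(deltas=[0, 0, 0.04, 0, 0, 0, 1, 0, 0, 0.04, 0, 0, 0, 1])

```text
time: 5.85
tool_pos: [0.4207, 0.0668, 0.1374]
ee_rot: [3.141, 0.001, 1.76]
wrist_force: [0.2, 1.0, 5.1]
width: 0.0577
finger_force: 30.0
```

```bash
python3 -c "
from h import *
ra(6)"
```

```text
cw 64.68 Tz [-0.218 -0.23  -0.191 -0.174 -0.237 -0.167] -0.203 [0.1 0.9 5.8] 6.15
```

Request:
move_arm(deltas=[0, 0, 0.04, 0, 0, 0, 1, 0, 0, 0.04, 0, 0, 0, 1])

```text
time: 6.35
tool_pos: [0.4207, 0.0668, 0.1374]
ee_rot: [3.141, 0.001, 1.72]
wrist_force: [-0.1, 1.2, 6.3]
width: 0.058
finger_force: 30.0
```

```bash
python3 -c "
from h import *
ra(4)"
```

```text
cw 66.98 Tz [-0.192 -0.21  -0.193 -0.254] -0.212 [-0.3  1.7  4.5] 6.55
```

Request:
move_arm(deltas=[0, 0, 0.05, 0, 0, 0, 1, 0, 0, 0.1, 0, 0, 0, 1, 0, 0, 0.1, 0, 0, 0, 1])

```text
time: 6.85
tool_pos: [0.4206, 0.0668, 0.1375]
ee_rot: [3.141, 0.001, 1.622]
wrist_force: [0.1, 0.9, 5.0]
width: 0.0575
finger_force: 30.0
```

```bash
python3 -c "
from h import *
ra(4)"
```

```text
cw 72.57 Tz [0.632 0.571 0.555 0.593] 0.588 [-0.5  0.8  5.3] 7.05
```

Request:
move_arm(deltas=[0, 0, 0.04, 0, 0, 0, 1, 0, 0, 0.07, 0, 0, 0, 1, 0, 0, 0.07, 0, 0, 0, 1])

```text
time: 7.35
tool_pos: [0.4206, 0.0668, 0.1375]
ee_rot: [3.141, 0.001, 1.553]
wrist_force: [0.4, 0.6, 5.3]
width: 0.0575
finger_force: 30.0
```

```bash
python3 -c "
from h import *
ra(4)"
```

```text
cw 76.56 Tz [0.718 0.717 0.672 0.692] 0.7 [1.  0.1 4.7] 7.55
```

Torque has stepped up with positive sign, so the burrs are touching at about 69 degrees and this is already past touching. I'm backing off at once.

Request:
move_arm(deltas=[0, 0, -0.06, 0, 0, 0, 1, 0, 0, -0.11, 0, 0, 0, 1, 0, 0, -0.11, 0, 0, 0, 1])

```text
time: 7.85
tool_pos: [0.4206, 0.0668, 0.1375]
ee_rot: [3.141, 0.001, 1.664]
wrist_force: [0.0, 0.9, 6.5]
width: 0.0574
finger_force: 30.0
```

```bash
python3 -c "
from h import *
ra(4)"
```

```text
cw 70.29 Tz [0.498 0.429 0.477 0.471] 0.469 [-0.3  1.   5.5] 8.05
```

Request:
move_arm(deltas=[0, 0, -0.12, 0, 0, 0, 1, 0, 0, -0.24, 0, 0, 0, 1, 0, 0, -0.36, 0, 0, 0, 1, 0, 0, -0.48, 0, 0, 0, 1, 0, 0, -0.6, 0, 0, 0, 1, 0, 0, -0.72, 0, 0, 0, 1, 0, 0, -0.795, 0, 0, 0, 1, 0, 0, -0.795, 0, 0, 0, 1])

```text
time: 8.85
tool_pos: [0.4208, 0.0669, 0.1375]
ee_rot: [3.141, 0.001, 2.457]
wrist_force: [0.5, 0.1, 4.5]
width: 0.0575
finger_force: 30.0
```

```bash
python3 -c "
from h import *
ra(4)"
```

```text
cw 24.88 Tz [0.238 0.181 0.117 0.217] 0.188 [0.7 1.9 5.4] 9.05
```

Request:
move_arm(deltas=[0, 0, -0.04, 0, 0, 0, 1, 0, 0, -0.04, 0, 0, 0, 1])

```text
time: 9.25
tool_pos: [0.4209, 0.0669, 0.1375]
ee_rot: [3.141, 0.001, 2.495]
wrist_force: [0.5, 0.2, 5.3]
width: 0.0576
finger_force: 30.0
```

```bash
python3 -c "
from h import *
ra(4)"
```

```text
cw 22.64 Tz [ 0.012 -0.005  0.036  0.015] 0.015 [-0.2  1.2  4.9] 9.45
```

Request:
move_arm(deltas=[0, 0, -0.04, 0, 0, 0, 1, 0, 0, -0.04, 0, 0, 0, 1])

```text
time: 9.65
tool_pos: [0.4209, 0.0669, 0.1375]
ee_rot: [3.141, 0.001, 2.535]
wrist_force: [0.8, 0.7, 4.5]
width: 0.0577
finger_force: 30.0
```

```bash
python3 -c "
from h import *
ra(4)"
```

```text
cw 20.36 Tz [-0.02  -0.037 -0.044  0.041] -0.015 [0.2 1.2 5.6] 9.85
```

Request:
move_arm(deltas=[0, 0, -0.04, 0, 0, 0, 1, 0, 0, -0.04, 0, 0, 0, 1])

```text
time: 10.05
tool_pos: [0.4209, 0.0669, 0.1375]
ee_rot: [3.141, 0.001, 2.575]
wrist_force: [-0.0, 1.7, 4.8]
width: 0.0577
finger_force: 30.0
```

```bash
python3 -c "
from h import *
ra(4)"
```

```text
cw 18.05 Tz [0.085 0.071 0.056 0.048] 0.065 [0.5 3.  5. ] 10.25
```

Request:
move_arm(deltas=[0, 0, -0.12, 0, 0, 0, 1, 0, 0, -0.24, 0, 0, 0, 1, 0, 0, -0.34, 0, 0, 0, 1, 0, 0, -0.44, 0, 0, 0, 1, 0, 0, -0.44, 0, 0, 0, 1])

```text
time: 10.75
tool_pos: [0.421, 0.0671, 0.1375]
ee_rot: [3.141, 0.001, 3.015]
wrist_force: [0.8, 1.8, 5.7]
width: 0.0572
finger_force: 30.0
```

```bash
python3 -c "
from h import *
ra(4)"
```

```text
cw 352.94 Tz [-0.023 -0.062 -0.016 -0.023] -0.031 [0.9 1.4 5.8] 10.95
```

Request:
move_arm(deltas=[0, 0, 0, 0, 0, 0, -1, 0, 0, 0, 0, 0, 0, -1, 0, 0, 0, 0, 0, 0, -1, 0, 0, 0, 0, 0, -5, -1, 0, 0, 0, 0, 0, -8, -1, 0, 0, 0, 0, 5, -8, -1, 0, 0, 0, 0, 10, -8, -1, 0, 0, 0, 0, 15, -8, -1])

```text
time: 11.75
tool_pos: [0.4398, 0.2168, 0.217]
ee_rot: [-3.141, 0.0, 3.012]
wrist_force: [0.6, -1.0, -0.3]
width: 0.0941
finger_force: 0.0
```

```bash
python3 - <<'E'
from h import *
st()
s=snap('top'); im=s['image']; np.savez('top1.npz',w=cloud(s),im=im)
c=[cv2.resize(x[225:310,290:370,::-1],None,fx=5,fy=5,interpolation=cv2.INTER_CUBIC) for x in (np.load('top0.npz')['im'],im)]
cv2.imwrite('pics/ring.png',np.hstack(c))
w=cloud(s)
for x in (np.load('top0.npz')['im'],im):
    a=x[225:310,290:370].astype(int); m=(a[:,:,0]-a[:,:,1:].max(2))
    v,u=np.nonzero(m>40); wt=m[v,u]; print(u.mean()+290,v.mean()+225,len(u),np.nanmean(w[v+225,u+290],0))
E
```

```text
time 11.75
joint_positions [ 3.4280e-01 -4.8300e-02  1.4859e+00 -6.0000e-04  1.7039e+00 -1.0981e+00]
tool_pos [0.4398 0.2168 0.217 ]
ee_rot [-3.1411e+00  4.0000e-04  3.0117e+00]
wrist_force [ 0.6415 -0.9624 -0.2803]
wrist_torque [-0.0012  0.0578 -0.0131]
width 0.0941
finger_force 0.0
333.25 256.0 4 [0.44514161 0.05361953 0.15646994]
331.5 255.5 4 [0.44614775 0.05783254 0.16069702]
```

View pics/ring.png

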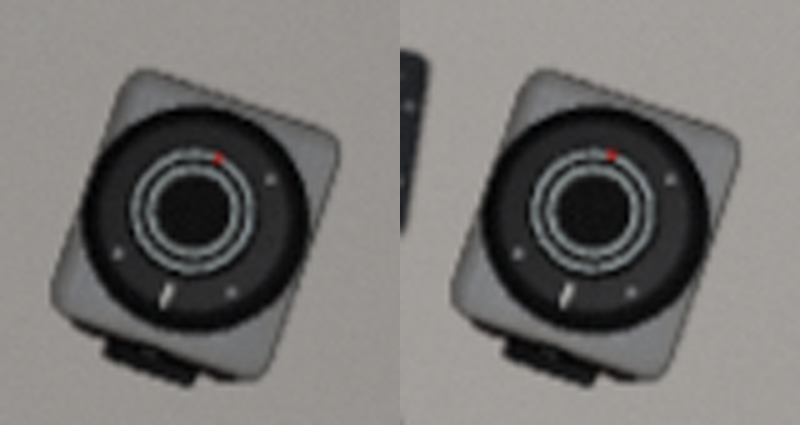

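```bash
python3 - <<'E'
from h import *
def ang(x):
    a=x[245:290,305:355].astype(float); g=cv2.cvtColor(x,cv2.COLOR_RGB2GRAY)[245:290,305:355].astype(float)
    m=np.clip(a[:,:,0]-a[:,:,1:].mean(2)-8,0,None)
    v,u=np.mgrid[245:290,305:355]; d=(m>0)&(v<262)
    return (m*d*u).sum()/(m*d).sum(),(m*d*v).sum()/(m*d).sum(),d.sum()
# average fresh pictures, mark centre = projection of axis at z .16
s0=None; 
im0=np.load('top0.npz')['im']
S=[snap('top') for _ in range(3)]; s=S[0]
f=240/np.tan(np.radians(s['fov_y'])/2); M=R.from_euler('xyz',s['orientation'])
def inv(u,v,z=.160):
    ray=M.apply([(u-s['cx'])/f,-(v-s['cy'])/f,-1]); o=np.array(s['origin']); return o+ray*(z-o[2])/ray[2]
for x in [im0]+[q['image'] for q in S]:
    u,v,n=ang(x); p=inv(u,v)
    for c in ([.4208,.0669],[.4200,.0650]):
        d=p[:2]-c; print(round(u,2),round(v,2),n,p.round(4),'r',np.hypot(*d).round(4),'angle',np.degrees(np.arctan2(d[1],d[0])).round(1))
E
```

```text
333.1 256.12 9 [0.4445 0.0539 0.16  ] r 0.027 angle -28.7
333.1 256.12 9 [0.4445 0.0539 0.16  ] r 0.0269 angle -24.4
331.77 255.4 12 [0.4461 0.0569 0.16  ] r 0.0272 angle -21.6
331.77 255.4 12 [0.4461 0.0569 0.16  ] r 0.0273 angle -17.3
331.77 255.4 12 [0.4461 0.0569 0.16  ] r 0.0272 angle -21.6
331.77 255.4 12 [0.4461 0.0569 0.16  ] r 0.0273 angle -17.3
331.78 255.4 12 [0.4461 0.0569 0.16  ] r 0.0272 angle -21.7
331.78 255.4 12 [0.4461 0.0569 0.16  ] r 0.0273 angle -17.3
```

The mark sits 7 degrees counter-clockwise of its start. With the 69 degrees measured to touching, the ring stands about 5.06 clicks open, which is right. Now the hopper.

```bash
python3 - <<'E'
from h import *
to(.4488,.2832,.11,3.012)
E
```

```text
shift cm [-0.14  6.78 10.59]
turn [-0.0019 -0.0019  0.0041]
```

Request:
move_arm(deltas=[0, 0, 0, 0, 4, 0, -1, 0, 0, 0, -0.1, 6.8, 3, -1, 0, 0, 0, -0.1, 6.8, 7, -1, 0, 0, 0, -0.1, 6.8, 10, -1, 0, 0, 0, -0.1, 6.8, 10, -1, 0, 0, 0, -0.1, 6.8, 10, -1])

```text
time: 12.55
tool_pos: [0.4495, 0.2818, 0.1174]
ee_rot: [-3.141, -0.0, 3.012]
wrist_force: [1.2, 0.7, 0.9]
width: 0.0941
finger_force: 0.0
```

```bash
python3 - <<'E'
from h import *
to(.4488,.2832,.045,3.012)
E
```

```text
shift cm [0.09 0.13 7.24]
turn [-0.0007 -0.0005 -0.0001]
```

Request:
move_arm(deltas=[0, 0, 0, 0.1, 0.1, 3, -1, 0, 0, 0, 0.1, 0.1, 6, -1, 0, 0, 0, 0.1, 0.1, 7.2, -1, 0, 0, 0, 0.1, 0.1, 7.2, -1])

```text
time: 12.95
tool_pos: [0.4485, 0.2837, 0.0451]
ee_rot: [-3.141, -0.001, 3.013]
wrist_force: [0.6, 0.5, -0.5]
width: 0.094
finger_force: 0.0
```

Request:
move_arm(deltas=[0, 0, 0, 0, 0, 0, 0.2, 0, 0, 0, 0, 0, 0, 0.3, 0, 0, 0, 0, 0, 0, 0.4, 0, 0, 0, 0, 0, 0, 0.6, 0, 0, 0, 0, 0, 0, 1, 0, 0, 0, 0, 0, 0, 1])

```text
time: 13.55
tool_pos: [0.449, 0.2845, 0.0459]
ee_rot: [3.141, 0.001, 3.014]
wrist_force: [0.8, -0.2, 3.2]
width: 0.0614
finger_force: 30.0
```

```bash
python3 - <<'E'
from h import *
st()
E
```

```text
time 13.55
joint_positions [ 4.5820e-01  1.3290e-01  1.6445e+00 -1.0000e-04  1.3627e+00 -9.8490e-01]
tool_pos [0.449  0.2845 0.0459]
ee_rot [3.1408e+00 1.3000e-03 3.0139e+00]
wrist_force [ 0.8387 -0.1526  3.2491]
wrist_torque [-0.0406  0.0091  0.0024]
width 0.0614
finger_force 29.9848
```

Request:
move_arm(deltas=[0, 0, 0, 0, 0, -2, 1, 0, 0, 0, 0, 0, -6, 1, 0, 0, 0, 0, 0, -11, 1, 0, 0, 0, 0, 0, -16, 1, 0, 0, 0, 0, 0, -19.5, 1, 0, 0, 0, 0, -4, -19.5, 1, 0, 0, 0, 0, -8, -19.5, 1, 0, 0, 0, 0, -8, -19.5, 1])

```text
time: 14.35
tool_pos: [0.4378, 0.2018, 0.2403]
ee_rot: [-3.14, 0.0, 3.01]
wrist_force: [-0.3, -0.1, -0.6]
width: 0.0612
finger_force: 30.0
```

```bash
python3 - <<'E'
from h import *
st(); to(.4207,.0669,.24,3.013)
E
```

```text
time 14.35
joint_positions [ 3.1540e-01 -6.8700e-02  1.4595e+00 -1.7000e-03  1.7512e+00 -1.1237e+00]
tool_pos [0.4378 0.2018 0.2403]
ee_rot [-3.1399e+00  4.0000e-04  3.0096e+00]
wrist_force [-0.2751 -0.0776 -0.605 ]
wrist_torque [ 0.0488 -0.0097 -0.0095]
width 0.0612
finger_force 29.9758
shift cm [ -0.08 -13.59   0.05]
turn [-0.0017  0.0004 -0.0034]
```

Request:
move_arm(deltas=[0, 0, 0, 0, -4, 0, 1, 0, 0, 0, -0.1, -8, 0, 1, 0, 0, 0, -0.1, -11.5, 0, 1, 0, 0, 0, -0.1, -13.6, 0, 1, 0, 0, 0, -0.1, -13.6, 0, 1, 0, 0, 0, -0.1, -13.6, 0, 1, 0, 0, 0, -0.1, -13.6, 0, 1])

```text
time: 15.05
tool_pos: [0.422, 0.071, 0.2398]
ee_rot: [3.141, -0.001, 3.015]
wrist_force: [0.1, 0.7, -0.7]
width: 0.0611
finger_force: 30.0
```

```bash
python3 - <<'E'
from h import *
s=snap('scene'); cv2.imwrite('pics/s2.png',cv2.resize(s['image'][180:330,220:420,::-1],None,fx=4,fy=4))
s=snap('top'); cv2.imwrite('pics/t2.png',cv2.resize(s['image'][200:330,240:420,::-1],None,fx=4,fy=4))
st(); to(.4207,.0669,.21,3.013)
E
```

```text
time 15.15
joint_positions [ 3.3600e-02 -1.9160e-01  1.5693e+00  5.0000e-04  1.7644e+00 -1.4110e+00]
tool_pos [0.422  0.071  0.2399]
ee_rot [ 3.1412e+00 -5.0000e-04  3.0156e+00]
wrist_force [ 0.4992  0.7917 -0.7114]
wrist_torque [-0.0176 -0.0104  0.0276]
width 0.0612
finger_force 29.9763
shift cm [ 0.08 -0.42  2.99]
turn [ 0.0004 -0.0005  0.0026]
```

View pics/s2.png

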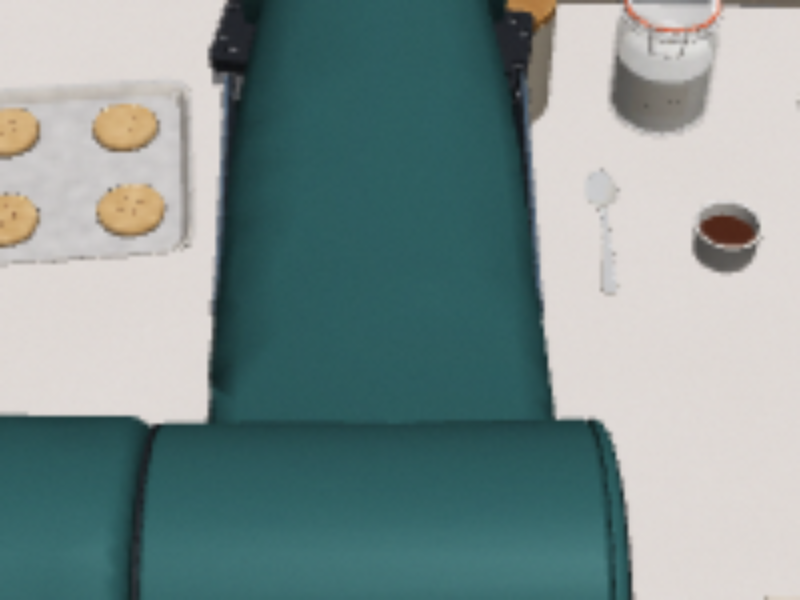

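The picture shows only the arm hiding the grinder at (380,300), so I'll seat the hopper by feel.

Request:
move_arm(deltas=[0, 0, 0, 0.1, -0.4, 1, 1, 0, 0, 0, 0.1, -0.4, 2.4, 1, 0, 0, 0, 0.1, -0.4, 2.4, 1, 0, 0, 0, 0.1, -0.4, 2.4, 1])

```text
time: 15.55
tool_pos: [0.4198, 0.0662, 0.215]
ee_rot: [-3.141, -0.002, 3.014]
wrist_force: [1.0, -0.2, -1.5]
width: 0.0618
finger_force: 30.0
```

```bash
python3 - <<'E'
from h import *
P=[];F=[]
for i in range(5):
    snap('top'); o=robot.get_obs(); P.append(o['tool_pos']);F.append(o['wrist_force'])
print(np.round(P,4).tolist(),np.mean(F,0)); to(.4207,.0669,.20)
E
```

```text
[[0.4202, 0.0662, 0.2157], [0.4205, 0.0662, 0.2162], [0.4206, 0.0661, 0.2164], [0.4207, 0.0661, 0.2166], [0.4207, 0.0661, 0.2166]] [-0.16390686  0.12856593 -1.21566277]
shift cm [0.01 0.08 1.66]
```

Request:
move_arm(deltas=[0, 0, 0, 0, 0.08, 0.3, 1, 0, 0, 0, 0, 0.08, 0.6, 1, 0, 0, 0, 0, 0.08, 0.8, 1, 0, 0, 0, 0, 0.08, 1.0, 1, 0, 0, 0, 0, 0.08, 1.2, 1, 0, 0, 0, 0, 0.08, 1.2, 1])

```text
time: 16.4
tool_pos: [0.4203, 0.0669, 0.2037]
ee_rot: [-3.142, -0.001, 3.014]
wrist_force: [0.3, 0.7, -0.8]
width: 0.0615
finger_force: 30.0
```

```bash
python3 - <<'E'
from h import *
snap('top');snap('top');st()
E
```

```text
time 16.5
joint_positions [ 2.4300e-02 -1.9350e-01  1.6411e+00  1.0000e-04  1.6940e+00 -1.4186e+00]
tool_pos [0.4205 0.0669 0.204 ]
ee_rot [ 3.1415e+00 -1.0000e-04  3.0137e+00]
wrist_force [-0.2318 -0.2221 -0.2658]
wrist_torque [-0.0043 -0.0014 -0.0345]
width 0.0619
finger_force 29.9762
```

Request:
move_arm(deltas=[0, 0, 0, 0, 0, 0.3, 1, 0, 0, 0, 0, 0, 0.6, 1, 0, 0, 0, 0, 0, 0.9, 1, 0, 0, 0, 0, 0, 1.1, 1, 0, 0, 0, 0, 0, 1.25, 1, 0, 0, 0, 0, 0, 1.25, 1])

```text
time: 17.1
tool_pos: [0.4204, 0.0669, 0.1913]
ee_rot: [3.142, -0.001, 3.014]
wrist_force: [0.2, 0.6, -1.8]
width: 0.0613
finger_force: 30.0
```

```bash
python3 - <<'E'
from h import *
snap('top');snap('top');st()
E
```

```text
time 17.2
joint_positions [ 2.4400e-02 -1.9100e-01  1.6635e+00  1.0000e-04  1.6690e+00 -1.4186e+00]
tool_pos [0.4206 0.0669 0.1916]
ee_rot [3.1415e+00 1.0000e-04 3.0138e+00]
wrist_force [-1.7040e-01  1.0000e-04 -1.1609e+00]
wrist_torque [-0.0332 -0.0177 -0.0501]
width 0.0614
finger_force 29.9762
```

Not in contact yet, so I lower in 1 mm steps.

Request:
move_arm(deltas=[0, 0, 0, 0, 0, 0.05, 1, 0, 0, 0, 0, 0, 0.1, 1, 0, 0, 0, 0, 0, 0.1, 1, 0, 0, 0, 0, 0, 0.1, 1])

```text
time: 17.6
tool_pos: [0.4207, 0.0669, 0.191]
ee_rot: [3.141, 0.001, 3.014]
wrist_force: [0.6, -0.4, 0.8]
width: 0.0613
finger_force: 30.0
```

Request:
move_arm(deltas=[0, 0, 0, 0, 0, 0.05, 1, 0, 0, 0, 0, 0, 0.05, 1, 0, 0, 0, 0, 0, 0.05, 1])

```text
time: 17.9
tool_pos: [0.4208, 0.0669, 0.1909]
ee_rot: [3.141, 0.001, 3.014]
wrist_force: [-1.5, -1.6, 4.6]
width: 0.0613
finger_force: 30.0
```

Request:
move_arm(deltas=[0, 0, 0, 0, 0, 0, -1, 0, 0, 0, 0, 0, 0, -1, 0, 0, 0, 0, 0, 0, -1, 0, 0, 0, 0, 0, -3, -1, 0, 0, 0, 0, 0, -7, -1, 0, 0, 0, 0, 0, -9, -1, 0, 0, 0, 0, 5, -9, -1, 0, 0, 0, 0, 10, -9, -1])

```text
time: 18.7
tool_pos: [0.4343, 0.1662, 0.2812]
ee_rot: [3.141, 0.003, 3.009]
wrist_force: [1.1, -0.3, 0.5]
width: 0.0941
finger_force: 0.0
```

Request:
move_arm(deltas=[0, 0, 0, 0, 5, 0, -1, 0, 0, 0, 0, 10, 0, -1, 0, 0, 0, 0, 10, 0, -1])

```text
time: 19.0
tool_pos: [0.4455, 0.2701, 0.2778]
ee_rot: [3.141, -0.004, 3.021]
wrist_force: [0.0, 0.2, 0.0]
width: 0.0936
finger_force: 0.0
```

```bash
python3 - <<'E'
from h import *
s=snap('top'); cv2.imwrite('pics/t3.png',cv2.resize(s['image'][225:310,270:390,::-1],None,fx=6,fy=6,interpolation=cv2.INTER_CUBIC))
w=cloud(s); p=w[215:320,280:380].reshape(-1,3); p=p[p[:,2]>.214]
c,r=cv2.minEnclosingCircle(p[:,:2].astype(np.float32)); print(c,r,p[:,2].max(),np.median(p[:,2]))
A=np.c_[p[:,:2],np.ones(len(p))]; k=np.linalg.lstsq(A,p[:,2],rcond=None)[0]; print('tilt',k[:2]); st()
E
```

```text
(0.41913196444511414, 0.06479214131832123) 0.031059354543685913 0.2302793067625697 0.2253821158374829
tilt [0.00129936 0.00379151]
time 19.05
joint_positions [ 4.3160e-01  1.9200e-02  1.2990e+00  2.0000e-04  1.8266e+00 -1.0161e+00]
tool_pos [0.4455 0.2676 0.2783]
ee_rot [-3.1401e+00 -2.8000e-03  3.0185e+00]
wrist_force [ 0.8736 -0.5665  0.3656]
wrist_torque [0.0272 0.0262 0.0233]
width 0.0943
finger_force 0.0
```

View pics/t3.png

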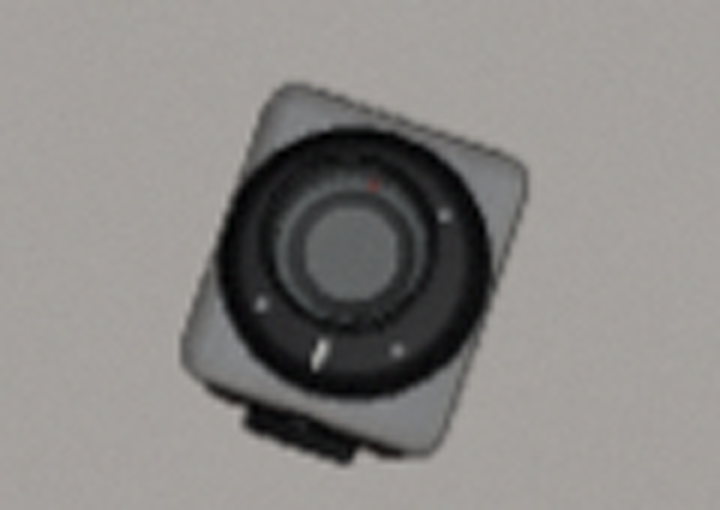

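The hopper is centred and level with its rim at 225 mm, as it should be when seated. The red mark at (374,185) has not moved.

```bash
python3 -c "
from h import *
print(robot.close_job())"
```

```text
the job is handed in; nothing more can be done
None
```

The job is handed in, with no verdict returned: the ring was turned to touching and backed off to five clicks (about 5.06 by the red mark), and the hopper is seated level and let go. One unchecked step drove the ring about 6.5 degrees past zero (0.70 N m), close to the 7.5-degree damage limit, before I backed it off.

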